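Swab-box lid out from under the soap dish

TASK

The bamboo swab box has lost its sliding lid: it lies under the soap dish with the perfume bottle. Draw the lid out by its pull, under the chrome rail that holds the dish back, without touching or toppling the dish and bottle. Then lay it in the slot on top of the box and slide it under the bridge until you feel it press on the soft bumper hidden there, pushing gently and leaving it there; leave the other things alone.

Things in the scene. Friction and masses are not known exactly. Their poses are not given: they have to be found in the camera images.
- lid_pull (a point): Centre of the upright pull, 14 (x) x 32 (y) x 22 mm high, on the bamboo lid (0.13 kg, lying flat on the ledge); 18 mm above the lid's underside, 14 mm from its near (-x) end. It stands on the robot's side of the rail, 30 mm or more clear of it; the lid runs on in +x under the rail's bar and the dish. x points along the lid from pull to nose, z up.
- lid_nose (a point): Middle of the far end (nose) of the lid, half-way through its thickness; 136 mm in +x from lid_pull and 14.5 mm lower. The lid's panel is 150 (x) x 64 (y) x 7 mm. At the start the nose is about 90 mm beyond the rail's bar.
- rail: Low chrome rail, fixed. Origin on the ledge under the middle of its front bar, which runs along y, 10 mm thick (x), 12 to 24 mm above the ledge: the lid passes below, the dish does not. Posts at y = +-57 mm, 10 mm wide; side arms run 130 mm in +x. When the lid is drawn in -x the dish rides 4 to 16 mm, stops at the bar and settles 7 mm onto the ledge once the lid is out.
- dish_mid (a point): Centre (13 mm above the underside) of the white ceramic soap dish, 90 (x) x 84 (y) x 26 mm high, 5 mm walls, about 0.26 kg, loose on the lid beyond the bar. Not to be touched by the robot.
- perfume_mid (a point): Centre (41 mm above the underside) of the glass perfume bottle, 30 (x) x 44 (y) x 82 mm high, about 0.16 kg, standing loose in the dish on its 5 mm floor. Not to be touched by the robot.
- box_slot (a point): Centre of the bamboo swab box (fixed, 168 x 81 x 61.5 mm high), 45 mm above the ledge, level with the two strips that carry the lid's underside. x is the sliding direction, towards the bridge. Side walls 69 mm apart rise 11 mm above the strips; the near end (x = -84 mm) is open above strip level. When the lid is home its pull stays free, on the near side.
- box_bridge (a point): Middle of the near lower edge of the box's bridge, 50 mm in +x from box_slot and 10.5 mm above the strips; the bridge runs 34 mm on in +x. Beneath it, hidden, is a soft silicone bumper: its face lies 4 to 24 mm past this point (differs each time, to be felt) and gives 3.5 N per mm. It should take no more than about 10 N, the box no more than 25 N.
- clipper: Green plastic nail clipper lying on the ledge, 58 x 13 x 14 mm; origin at its underside. A bystander.
- brush: Small hard silicone brush lying bristles down, 75 x 40 x 37 mm; origin at its underside. A bystander.
- jar: Amber glass cream jar, 56 mm across, 55 mm high; origin at its underside. A bystander.
Things that resemble listed ones, but are neither listed nor needed, are in the scene too. Leave any blue or pink look-alike of the part that bears lid_pull alone. Of the things like the part that bears dish_mid, leave any that is yellow; of the rest the smaller one is meant.

How it is judged:
On the way, in this order (a step that is already met when the one before it is completed fails the run):
1. the lid is drawn out clear of the rail, dish and bottle standing upright on the ledge behind it (x of lid_nose in the frame of rail below -0.005 m and angle between dish_mid's own z axis and vertical below 0.08 rad and angle between perfume_mid's own z axis and vertical below 0.1 rad and height (world z) of dish_mid below 0.018 m and horizontal distance between perfume_mid and dish_mid below 0.04 m and x of dish_mid in the frame of rail between 0.035 and 0.09 m and y of dish_mid in the frame of rail between -0.03 and 0.03 m), for 0.1 s.
2. the lid, in the slot and under the bridge, presses on the bumper with 2 N or more (contact force between lid and bumper above 2 N and z of lid_nose in the frame of box_slot between 0 and 0.009 m), for 0.15 s.
At the end, for the whole second after the job is handed in: The lid rests flat in the box's slot, nose under the bridge (51 mm or more beyond the box centre), no more than 4 mm back from the bumper, within 6 mm sideways, and is still; soap dish upright on the ledge behind the rail's bar, perfume bottle upright in it; all let go (x of lid_nose in the frame of bumper above -0.004 m and x of lid_nose in the frame of box_slot between 0.051 and 0.082 m and y of lid_nose in the frame of box_slot between -0.006 and 0.006 m and z of lid_nose in the frame of box_slot between 0.001 and 0.0065 m and angle between the x axis of lid_nose and the x axis of box_slot, either way round below 0.08 rad and angle between lid_nose's own z axis and vertical below 0.05 rad and linear speed of each of lid, perfume, dish below 0.01 m/s and angle between dish_mid's own z axis and vertical below 0.08 rad and angle between perfume_mid's own z axis and vertical below 0.1 rad and height (world z) of dish_mid below 0.018 m and horizontal distance between perfume_mid and dish_mid below 0.04 m and x of dish_mid in the frame of rail between 0.035 and 0.09 m and y of dish_mid in the frame of rail between -0.03 and 0.03 m); the robot touches nothing.
It fails at once if the perfume bottle or the dish tips (more than 0.3 rad) (angle between any of perfume_mid, dish_mid's own z axis and vertical above 0.3 rad).
It fails at once if the robot touches the dish or the bottle (contact force between any of the fingers, the arm and dish above 1 N or contact force between any of the fingers, the arm and perfume above 1 N).
It fails at once if the lid is pushed on the box with more than 25 N, or on its bumper with more than 12 N (contact force between lid and box above 25 N or contact force between lid and bumper above 12 N).
It fails at once if the lid is forced against the rail with more than 20 N (contact force between lid and rail above 20 N).
It fails at once if a bystander is moved by more than 20 mm (distance of any of clipper, brush, jar from where it was at the start of the episode above 0.02 m).
It also fails if it takes over 64 s, if anything falls off the work surface, if the arm or the gripper's body presses on something with over 40 N, if the wrist force passes 120 N, or if a joint passes its speed limit or range.

ROBOT

A 6-joint arm with a two-finger parallel gripper is mounted at the origin on the work surface. World frame = base frame: x ahead of the robot, y to its left, z up, the work surface at z = 0. Lengths are in m, angles in rad, forces in N, time in s.
With the tool pointing down it reaches from about 0.4 to 0.825 m from the base axis. Payload 7 kg.
Tool frame: the origin (TCP) lies at the centre of the arm's flange, where the gripper is bolted on; the fingertips stand 178 mm ahead of it and the grasp point (between the pads) lies arm.tcp_to_grasp ahead of it (arm.tcp_to_grasp is the distance from the TCP to the grasp point, in m); z points along the fingers, y is the direction in which the jaws open and shut (so a half turn about z gives the same grasp; the last joint's range is limited). The gripper opens to 88 mm and grips with 3 to 60 N. Pads are 19 mm wide; open, the fingers measure 130 mm over their backs; the gripper's body (78 mm by 193 mm) begins 47 mm behind the grasp point.
Start: joints at [-0.864, 0.359, 0.012, 0, -1.224, -0.288], TCP at [0.274, -0.617, 0.405] pointing down, gripper open.
Joint ranges: [-3.07, 3.07], [-1.43, 2.12], [-1.02, 1.25], [-3.03, 1.67], [-3.05, -0], [-3.03, 3.03]. Speed limits (rad/s): [2.39, 2.39, 3.01, 3.14, 3.14, 3.14].

INTERFACE

Orientations are given as [roll, pitch, yaw] about the fixed x, y, z axes, in that order (R = Rz(yaw) Ry(pitch) Rx(roll)).
In Python, from station import arm gives the robot as it stands.
- The arm moves only by the tool move_arm, never from a script. Its argument "deltas" is a list of rows, each a list of 6 numbers: the shift along the world's x, y, z in mm, then the turn, a rotation vector about the world's x, y, z in degrees. In form: [[tx, ty, tz, ax, ay, az], ...]. A call has exactly 5 rows; each row shifts and turns the commanded pose from where the row before left it; what a row does not reach is not made up. A row lasts 1/12 s, in which the tool goes at most 41.7 mm and 7.16 degrees, less where a joint would pass 70% of its speed; a pose out of reach is approached as far as the arm can. A call with a gripper value outside its range is refused whole. "claw" is the closure in counts, from 0 (fully open) to 255 (shut), set as the call begins (left out, the last holds). The fingers move at their own pace and stop on an object; "squeeze" is the grip in N (left out, the last holds). Time passes only in rows, so rows that do not move let the fingers close, or fill a call up. It gives the time, the measured TCP pose, the force and the opening at its end, in the units of the state.
- arm.get_state(): the state, without advancing time (a new reading comes with each control period).
- arm.grab_frame(name): name is "side" or "top" or "wrist"; returns the picture (420x560x3 uint8, red, green, blue); there is no depth.
- arm.calibration(name): a dict with "intrinsics" (3x3 intrinsics, pixels), "k1" (the pictures are not rectified: a ray, as slopes to the right and down, at radius r is drawn at 1 + k1 r^2 times it, then the intrinsics apply), "T" (4x4, takes a point from camera to world coordinates); the wrist camera has in their place "mount" (4x4, takes a point from camera to tool coordinates, whose origin is the TCP and whose axes are the flange's). Camera axes: x right, y up, looking along -z (the intrinsics and any distortion apply to the point x, -y, -z); pixel columns grow to the right and rows downward; lengths in m; the calibration is good to about 2 mm. A picture is of the moment at which its call begins: read the wrist's pose just before it. calibration takes no time and is no camera call.
- arm.job_done(): hands the job in, once; it reports no verdict.
Trained networks look in the newest picture that a camera, given by its name, has taken for a name from the list of things; names that differ only in an ending like _2 or _b are one class to them, and where a whole thing is asked for, a point or a joint stands for the part that bears it (a point fixed in the world has none). Each returns a list of dicts, best first, with "score" (0 to 1); they miss things now and then, are a little off and sometimes report something else, mostly with a low value. They report only what shows in the picture. A call takes as long as a camera call. They do not tell look-alikes from the thing itself.
- arm.spot_in(thing, camera): "xy" ([column, row] in pixels, amid what is visible of it).
- arm.masks_of(thing, camera): "pixels" (420x560 bool, what is visible of it) and "xy" ([column, row] in pixels, amid what is visible of it).
- arm.spot_point(thing, camera): "xy" ([column, row] in pixels: a listed point, or the origin of a listed thing).
The state is a dict: "t": time; "q": joint angles; "qd": joint speeds; "joint_efforts": joint torques, N m; "eef_pos": TCP position; "ee_rot": TCP orientation; "force": force on the tool from outside, world axes, zero at the start; "moment": the same for the moment, N m; "width": finger opening in m.
Only numpy, scipy, OpenCV 4.12 (cv2) and the standard library are available. Lean on these libraries where they do the work, as an engineer would, in place of code of your own. Each camera call takes 0.05 s, during which the arm holds its last target. There are 200 camera calls.

## Working session

There is one attempt and no reset: what is moved stays moved. The work goes in short steps, Python scripts to look and compute and a tool call to move; the robot and the scene stay as the last step left them, time stands still between calls to the robot, and variables do not carry over. Pictures are saved under pics/ and viewed, about 8 in all and at most 12, crops included, and the job is handed in when it is done.

Besides the shell and the picture viewer there is one more tool, called after "Call:" as name(argument=value, ...), one argument or row to a line, values as JSON. move_arm: Moves the arm, as the interface text tells. Its arguments: {"type":"object","properties":{"deltas":{"type":"array","items":{"type":"array","items":{"type":"number"}}},"claw":{"type":"number"},"squeeze":{"type":"number"}},"required":["deltas"]}

```bash
ls; mkdir -p pics; cat > h.py <<'E'
from station import arm
import numpy as np, cv2
from scipy.spatial.transform import Rotation as R
def snap(c,fn=None):
    s=arm.get_state(); im=arm.grab_frame(c)
    if fn: cv2.imwrite('pics/'+fn,im[:,:,::-1])
    return im,s
def camT(c,s=None):
    k=arm.calibration(c)
    if 'T' in k: return k,np.array(k['T'])
    T=np.eye(4); T[:3,3]=s['eef_pos']; T[:3,:3]=R.from_euler('xyz',s['ee_rot']).as_matrix()
    return k,T@np.array(k['mount'])
def ray(c,px,s=None):
    k,T=camT(c,s); K=np.array(k['intrinsics'])
    u=cv2.undistortPoints(np.array([[px]],float),K,np.array([k['k1'],0,0,0,0.]))[0,0]
    d=T[:3,:3]@np.array([u[0],-u[1],-1]); return T[:3,3],d
def atz(c,px,z,s=None):
    o,d=ray(c,px,s); return o+d*(z-o[2])/d[2]
def proj(c,P,s=None):
    k,T=camT(c,s); K=np.array(k['intrinsics'])
    p=(np.linalg.inv(T)@np.append(P,1))[:3]; x,y=p[0]/-p[2],-p[1]/-p[2]; f=1+k['k1']*(x*x+y*y)
    return K[:2,:2]@np.array([x*f,y*f])+K[:2,2]
def tri(o1,d1,o2,d2):
    A=np.stack([d1,-d2],1); t=np.linalg.lstsq(A,o2-o1,rcond=None)[0]
    a=o1+d1*t[0]; b=o2+d2*t[1]; return (a+b)/2,np.linalg.norm(a-b)
E
python3 - <<'E'
from h import *
np.set_printoptions(precision=4,suppress=True)
print(arm.tcp_to_grasp, arm.get_state())
a,_=snap('top','top0.png'); b,_=snap('side','side0.png')
for c in ('top','side'):
    k=arm.calibration(c); print(c,k['T'])
    for n in ['lid_pull','lid_nose','rail','dish_mid','perfume_mid','box_slot','box_bridge','clipper','brush','jar']:
        print(c,n,[(np.round(r['xy'],1).tolist(),round(r['score'],2)) for r in arm.spot_point(n,c)][:4])
E
```

```text
pics
0.1593 {'t': 0.0, 'q': array([-0.8639,  0.3594,  0.011 , -0.0003, -1.2241, -0.2881]), 'qd': array([ 0.0004, -0.0008,  0.0005,  0.0004, -0.0004, -0.0008]), 'joint_efforts': array([ -0.0006, -58.2718,  29.3061,   6.9974,   0.007 ,  -0.0002]), 'eef_pos': array([ 0.2744, -0.6165,  0.4037]), 'ee_rot': array([ 3.1399, -0.0002, -2.7229]), 'force': array([-0.087 , -1.0664, -0.2372]), 'moment': array([-0.0087, -0.005 , -0.0122]), 'width': 0.08776383888117205}
top [[ 0.0095  0.9929 -0.119   0.4753]
 [-0.9997  0.0067 -0.0245 -0.0048]
 [-0.0235  0.1192  0.9926  0.9459]
 [ 0.      0.      0.      1.    ]]
top lid_pull [([478.9, 292.2], 0.85), ([371.7, 222.9], 0.67)]
top lid_nose [([473.5, 156.6], 0.87), ([433.8, 249.3], 0.71)]
top rail [([363.4, 206.6], 0.85)]
top dish_mid [([319.9, 315.6], 0.93), ([342.8, 122.0], 0.74), ([361.0, 181.9], 0.64)]
top perfume_mid [([359.8, 186.0], 0.88)]
top box_slot [([222.8, 199.0], 0.64)]
top box_bridge [([225.9, 181.3], 0.62)]
top clipper []
top brush [([297.0, 175.4], 0.75)]
top jar [([138.3, 222.5], 0.66)]
side [[-0.9832  0.141  -0.1157  0.4529]
 [-0.182  -0.7172  0.6727  0.872 ]
 [ 0.0118  0.6824  0.7309  0.9985]
 [ 0.      0.      0.      1.    ]]
side lid_pull [([369.5, 128.0], 0.82), ([307.4, 172.7], 0.79), ([283.2, 133.6], 0.68)]
side lid_nose [([333.9, 145.1], 0.89), ([265.7, 114.3], 0.81)]
side rail [([291.4, 177.9], 0.79)]
side dish_mid [([382.5, 219.6], 0.96), ([211.5, 176.7], 0.88), ([267.2, 174.3], 0.79)]
side perfume_mid [([271.5, 164.1], 0.72)]
side box_slot [([263.7, 265.9], 0.82)]
side box_bridge [([240.7, 259.6], 0.88)]
side clipper [([325.9, 237.7], 0.61)]
side brush []
side jar [([260.3, 371.8], 0.9), ([240.7, 257.4], 0.46)]
```

```bash
python3 - <<'E'
import cv2
a=cv2.imread('pics/top0.png'); b=cv2.imread('pics/side0.png')
cv2.imwrite('pics/t1.png',cv2.resize(a[80:380,100:500],(800,600),interpolation=cv2.INTER_CUBIC))
cv2.imwrite('pics/s1.png',cv2.resize(b[90:390,140:540],(800,600),interpolation=cv2.INTER_CUBIC))
E
```

```text
(no output)
```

View pics/t1.png

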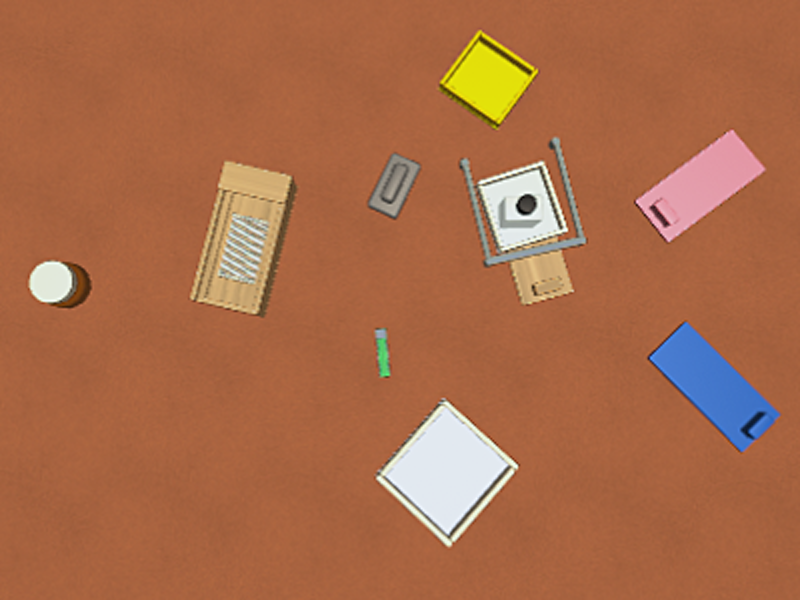

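View pics/s1.png

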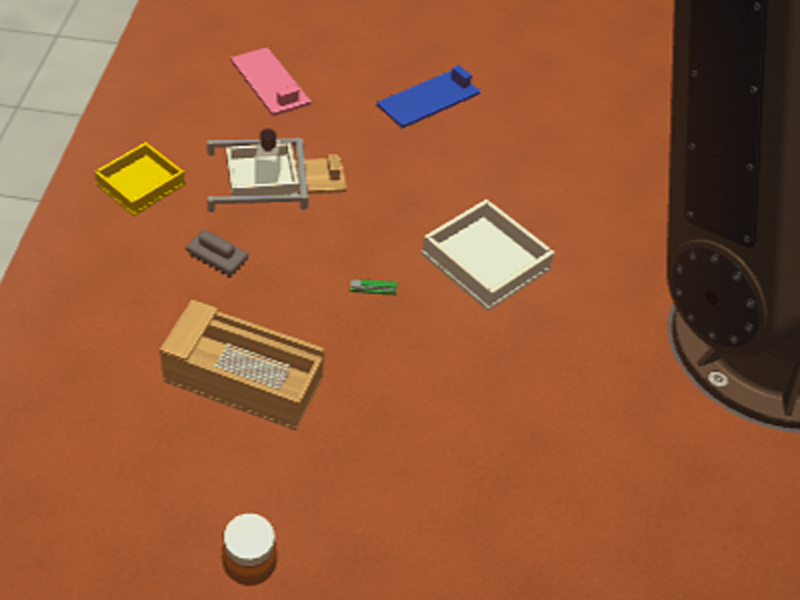

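The top view shows the bamboo lid's pull at about (373,223), the rail bar from (344,211) to (391,200), and the white dish with the bottle behind it. The box is at (222,200), its bridge at the far end. In the side view the pull is at about (307,173) and the box is at lower left.

```bash
python3 - <<'E'
from h import *
np.set_printoptions(precision=4,suppress=True)
c=lambda x,y:(100+x/2,80+y/2)
f=lambda px,z:atz('top',px,z)[:2]
print('pull top',f((371.7,222.9),.018),'tri',tri(*ray('top',(371.7,222.9)),*ray('side',(307.4,172.7))))
L,Rr=f(c(488,262),.024),f(c(583,240),.024); d=L-Rr; print('rail',L,Rr,(L+Rr)/2,np.linalg.norm(d),'yaw of x',np.degrees(np.arctan2(-d[0],d[1])))
print('lid near corners',f(c(527,304),.007),f(c(574,292),.007))
B=[f(c(*p),z) for p,z in [((192,300),.056),((264,315),.056),((293,176),.0615),((222,163),.0615)]]
print('box',B,np.mean(B,0)); 
for v in (B[3]-B[0],B[2]-B[1]): print(np.linalg.norm(v),np.degrees(np.arctan2(v[1],v[0])))
v=B[0]-B[1];print(np.linalg.norm(v),np.degrees(np.arctan2(-v[0],v[1])));v=B[3]-B[2];print(np.linalg.norm(v),np.degrees(np.arctan2(-v[0],v[1])))
print('slot tri',tri(*ray('top',(222.8,199)),*ray('side',(263.7,265.9))),'bridge',tri(*ray('top',(225.9,181.3)),*ray('side',(240.7,259.6))))
print('dish',tri(*ray('top',(361,181.9)),*ray('side',(267.2,174.3))),'perf',tri(*ray('top',(359.8,186)),*ray('side',(271.5,164.1))),'rail',tri(*ray('top',(363.4,206.6)),*ray('side',(291.4,177.9))))
k=arm.calibration('wrist');print(k)
E
```

```text
pull top [ 0.5625 -0.1899] tri (array([ 0.5626, -0.1884,  0.0257]), np.float64(0.001592286269551869))
rail [ 0.5901 -0.1234] [ 0.6173 -0.2366] [ 0.6037 -0.18  ] 0.11645048867636099 yaw of x 13.536727083186552
lid near corners [ 0.5413 -0.172 ] [ 0.5563 -0.2286]
box [array([0.5394, 0.223 ]), array([0.5227, 0.139 ]), array([0.6854, 0.1083]), array([0.7006, 0.1922])] [0.612  0.1656]
0.16405146541876792 -10.847719221227612
0.16558069144676973 -10.706446542835641
0.08566679071839468 -11.267611347589852
0.08526098275187131 -10.242286011251398
slot tri (array([0.6129, 0.1644, 0.048 ]), np.float64(0.0016323739535616345)) bridge (array([0.6616, 0.1584, 0.0492]), np.float64(0.011019890558876656))
dish (array([ 0.6666, -0.1654,  0.0204]), np.float64(0.009449271609706388)) perf (array([ 0.6497, -0.154 ,  0.0698]), np.float64(0.014583695894551668)) rail (array([ 0.6035, -0.1714,  0.0141]), np.float64(0.0024003401326574913))
{'intrinsics': array([[321.9717,   0.    , 278.4276],
       [  0.    , 321.9717, 211.0386],
       [  0.    ,   0.    ,   1.    ]]), 'k1': -0.00662985482872125, 'mount': array([[-0.0005,  0.9553,  0.2958,  0.0798],
       [ 1.    ,  0.0006,  0.    , -0.0004],
       [-0.0002,  0.2958, -0.9553,  0.0199],
       [ 0.    ,  0.    ,  0.    ,  1.    ]])}
```

Call:
move_arm(
  deltas=[
    [19,28,0,0,0,-0.7],
    [19,28,0,0,0,-0.7],
    [19,28,0,0,0,-0.7],
    [19,28,0,0,0,-0.7],
    [19,28,0,0,0,-0.7],
  ],
)

```text
t: 1.52
eef_pos: [0.37, -0.4754, 0.4048]
ee_rot: [-3.141, 0.0, -2.785]
force: [0.9, -0.3, -0.5]
width: 0.0875
```

Call:
move_arm(
  deltas=[
    [19,28,0,0,0,-0.7],
    [19,28,0,0,0,-0.7],
    [19,28,0,0,0,-0.7],
    [19,28,0,0,0,-0.7],
    [19,28,0,0,0,-0.7],
  ],
)

```text
t: 1.93
eef_pos: [0.4651, -0.3351, 0.405]
ee_rot: [-3.141, 0.0, -2.845]
force: [0.1, -0.2, -0.0]
width: 0.0877
```

Call:
move_arm(
  deltas=[
    [19,29,-15,0,0,-0.7],
    [19,29,-15,0,0,-0.7],
    [19,29,-15,0,0,-0.7],
    [19,29,-15,0,0,-0.7],
    [17,28,-15,0,0,-0.5],
  ],
)

```text
t: 2.35
eef_pos: [0.5583, -0.191, 0.3293]
ee_rot: [-3.141, 0.001, -2.903]
force: [0.2, -0.3, -0.0]
width: 0.0872
```

Call:
move_arm(
  deltas=[
    [0,0,0,0,0,0],
    [0,0,0,0,0,0],
    [0,0,0,0,0,0],
    [0,0,0,0,0,0],
    [0,0,0,0,0,0],
  ],
)

```text
t: 2.77
eef_pos: [0.5571, -0.1936, 0.3304]
ee_rot: [-3.141, 0.001, -2.904]
force: [-0.5, 0.2, 0.6]
width: 0.0874
```

```bash
python3 - <<'E'
from h import *
np.set_printoptions(precision=4,suppress=True)
im,s=snap('wrist','w1.png'); print(s['t'],s['eef_pos'],s['ee_rot'],s['force'])
for n,z in [('lid_pull',.018),('rail',0.),('lid_nose',.0035),('dish_mid',.02)]:
    for r in arm.spot_point(n,'wrist')[:3]: print(n,np.round(r['xy'],1),r['score'],atz('wrist',r['xy'],z,s))
E
```

```text
2.7667 [ 0.5571 -0.1936  0.3304] [-3.1412  0.0011 -2.9038] [-0.5198  0.2168  0.57  ]
lid_pull [117.9 260. ] 0.96 [ 0.6557 -0.3354  0.018 ]
lid_pull [277.5 207.5] 0.69 [ 0.5648 -0.1931  0.018 ]
rail [279.9 245.4] 0.69 [ 0.6096 -0.1798  0.    ]
lid_nose [137.  103.4] 0.93 [ 0.5033 -0.3389  0.0035]
```

View pics/w1.png

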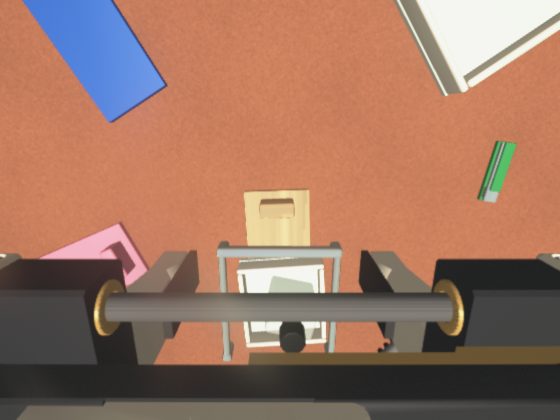

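The wrist view shows the lid's near edge from (245,192) to (310,190), the pull's top at about (277,205), and the rail bar at row 249 from column 218 to 341. I'll turn those into positions.

```bash
python3 - <<'E'
from h import *
np.set_printoptions(precision=4,suppress=True)
s=arm.get_state(); f=lambda p,z:atz('wrist',p,z,s)
def yaw(a,b): v=b-a; return np.degrees(np.arctan2(-v[0],v[1])),np.linalg.norm(v[:2])*1e3,(a+b)[:2]/2
print('lid near',yaw(f((245,192),.007),f((310,190.5),.007)))
print('rail bar',yaw(f((218,249),.024),f((341,249),.024)))
print('pull front bottom',yaw(f((260,218),.007),f((294,217),.007)))
im=cv2.imread('pics/w1.png')
cv2.imwrite('pics/w1c.png',cv2.resize(im[170:270,200:360],(800,500),interpolation=cv2.INTER_CUBIC))
E
```

```text
lid near (np.float64(14.975869611808765), np.float64(62.8843534319702), array([ 0.5519, -0.1958]))
rail bar (np.float64(13.618806374499762), np.float64(118.80153847754009), array([ 0.6031, -0.1814]))
pull front bottom (np.float64(15.393222385766524), np.float64(33.73540703623557), array([ 0.578, -0.19 ]))
```

View pics/w1c.png

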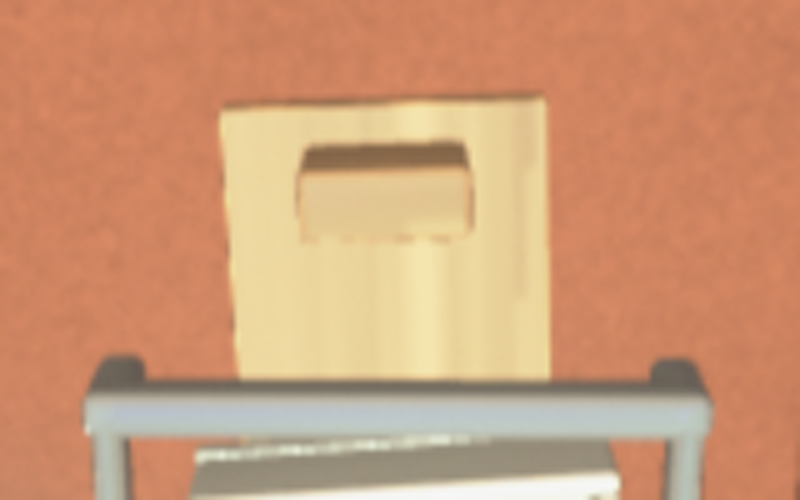

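```bash
python3 - <<'E'
from h import *
np.set_printoptions(precision=4,suppress=True)
s=arm.get_state(); f=lambda x,y,z:atz('wrist',(200+x/5,170+y/5),z,s)
print('pull centre',np.mean([f(299,168,.029),f(470,166,.029),f(470,238,.029),f(303,242,.029)],0), 'near edge', (f(220,107,.007)+f(545,97,.007))/2)
a=f(220,107,.007);b=f(545,97,.007);v=b-a;print(np.degrees(np.arctan2(-v[0],v[1])))
v=f(242,380,.007)-a;print('left edge yaw',np.degrees(np.arctan2(v[1],v[0])));v=f(550,380,.007)-b;print('right',np.degrees(np.arctan2(v[1],v[0])))
k,T=camT('wrist',s);print(T[:3,3], s['eef_pos'], np.degrees(s['ee_rot']))
E
```

```text
pull centre [ 0.5645 -0.193   0.029 ] near edge [ 0.5513 -0.1969  0.007 ]
15.426659097754614
left edge yaw 16.29141488804893
right 16.21470621192454
[ 0.4798 -0.2123  0.3101] [ 0.5572 -0.1932  0.33  ] [-179.9925    0.0297 -166.3536]
```

Call:
move_arm(
  deltas=[
    [1.5,0,-18,0,0,0.4],
    [1.5,0,-18,0,0,0.4],
    [1.5,0,-18,0,0,0.4],
    [1.5,0,-18,0,0,0.4],
    [1.3,0,-18,0,0,0.4],
  ],
)

```text
t: 3.43
eef_pos: [0.5648, -0.1929, 0.2391]
ee_rot: [-3.141, 0.001, -2.868]
force: [0.2, 0.6, 0.1]
width: 0.0877
```

Call:
move_arm(
  deltas=[
    [0,0,-12,0,0,0],
    [0,0,-12,0,0,0],
    [0,0,-12,0,0,0],
    [0,0,-7,0,0,0],
    [0,0,-4,0,0,0],
  ],
)

```text
t: 3.85
eef_pos: [0.5645, -0.1928, 0.1917]
ee_rot: [3.141, -0.001, -2.868]
force: [-0.4, 0.3, 0.3]
width: 0.0877
```

Call:
move_arm(
  deltas=[
    [0,0,0,0,0,0],
    [0,0,0,0,0,0],
    [0,0,0,0,0,0],
    [0,0,0,0,0,0],
    [0,0,0,0,0,0],
  ],
)

```text
t: 4.27
eef_pos: [0.565, -0.1927, 0.1933]
ee_rot: [-3.141, 0.001, -2.868]
force: [-0.1, 0.3, -0.6]
width: 0.0876
```

```bash
python3 - <<'E'
from h import *
im,s=snap('wrist','w2.png'); print(s['t'],s['eef_pos'],np.degrees(s['ee_rot']),s['force'])
E
```

```text
4.2667 [ 0.56496005 -0.19268103  0.19330517] [-1.79980407e+02  6.01797283e-02 -1.64303679e+02] [-0.12005614  0.29272126 -0.64525174]
```

View pics/w2.png

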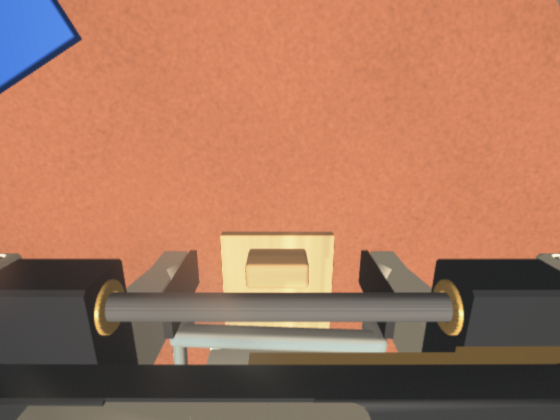

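The lid (columns 221–333) is centred between the fingers and square to them, with the pull at (277,268). I'll lower 2 mm and close.

Call:
move_arm(
  deltas=[
    [0,0,-1,0,0,0],
    [0,0,-1,0,0,0],
    [0,0,0,0,0,0],
    [0,0,0,0,0,0],
    [0,0,0,0,0,0],
  ],
)

```text
t: 4.73
eef_pos: [0.5648, -0.1927, 0.1906]
ee_rot: [3.142, -0.0, -2.868]
force: [-0.5, -0.3, 0.9]
width: 0.0879
```

Call:
move_arm(
  deltas=[
    [0,0,0,0,0,0],
    [0,0,0,0,0,0],
    [0,0,0,0,0,0],
    [0,0,0,0,0,0],
    [0,0,0,0,0,0],
  ],
  claw=255,
  squeeze=40,
)

```text
t: 5.15
eef_pos: [0.5648, -0.1927, 0.1907]
ee_rot: [3.142, -0.0, -2.868]
force: [-0.5, -0.2, 0.0]
width: 0.0598
```

Call:
move_arm(
  deltas=[
    [0,0,0,0,0,0],
    [0,0,0,0,0,0],
    [0,0,0,0,0,0],
    [0,0,0,0,0,0],
    [0,0,0,0,0,0],
  ],
)

```text
t: 5.57
eef_pos: [0.5648, -0.1927, 0.1907]
ee_rot: [-3.142, -0.0, -2.868]
force: [-0.3, -0.9, 0.2]
width: 0.0316
```

Call:
move_arm(
  deltas=[
    [-1,-0.3,0,0,0,0],
    [-2,-0.5,0,0,0,0],
    [-2.9,-0.8,0,0,0,0],
    [-2.9,-0.8,0,0,0,0],
    [-2.9,-0.8,0,0,0,0],
  ],
)

```text
t: 5.98
eef_pos: [0.5532, -0.1959, 0.1908]
ee_rot: [-3.141, 0.001, -2.867]
force: [3.3, 0.5, -2.7]
width: 0.0317
```

Call:
move_arm(
  deltas=[
    [-2.9,-0.8,0,0,0,0],
    [-2.9,-0.8,0,0,0,0],
    [-2.9,-0.8,0,0,0,0],
    [-2.9,-0.8,0,0,0,0],
    [-2.9,-0.8,0,0,0,0],
  ],
)

```text
t: 6.4
eef_pos: [0.539, -0.1998, 0.1909]
ee_rot: [-3.141, 0.002, -2.867]
force: [7.0, 2.0, -3.4]
width: 0.0315
```

Call:
move_arm(
  deltas=[
    [-2.9,-0.8,0,0,0,0],
    [-2.9,-0.8,0,0,0,0],
    [-2.9,-0.8,0,0,0,0],
    [-2.9,-0.8,0,0,0,0],
    [-2.9,-0.8,0,0,0,0],
  ],
)

```text
t: 6.82
eef_pos: [0.5245, -0.2038, 0.191]
ee_rot: [-3.141, 0.002, -2.867]
force: [5.0, 1.7, -1.6]
width: 0.0317
```

Call:
move_arm(
  deltas=[
    [-2.9,-0.8,0,0,0,0],
    [-2.9,-0.8,0,0,0,0],
    [-2.9,-0.8,0,0,0,0],
    [-2.9,-0.8,0,0,0,0],
    [-2.9,-0.8,0,0,0,0],
  ],
)

```text
t: 7.23
eef_pos: [0.5103, -0.2078, 0.1912]
ee_rot: [-3.141, 0.003, -2.867]
force: [6.3, 2.4, -2.3]
width: 0.0316
```

```bash
python3 - <<'E'
from h import *
np.set_printoptions(precision=4,suppress=True)
s=arm.get_state(); print(s['eef_pos'],s['force'],s['moment'])
im,_=snap('side','s2.png'); t,_=snap('top','t2.png')
a=cv2.resize(im[130:210,220:340],(600,400),interpolation=cv2.INTER_CUBIC)[:,:,::-1]
cv2.imwrite('pics/s2c.png',a)
E
```

```text
[ 0.5103 -0.2078  0.1912] [ 6.3227  2.3717 -2.316 ] [ 0.6624 -2.2094 -0.0025]
```

View pics/s2c.png

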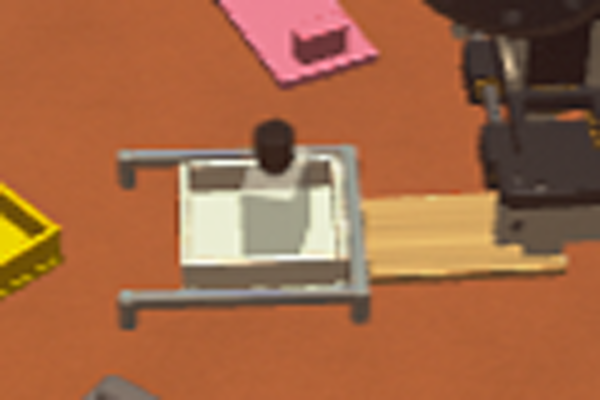

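The dish has come to rest against the bar with the bottle upright, and the lid is sliding out. I'll keep drawing at the same pace.

Call:
move_arm(
  deltas=[
    [-2.9,-0.8,0,0,0,0],
    [-2.9,-0.8,0,0,0,0],
    [-2.9,-0.8,0,0,0,0],
    [-2.9,-0.8,0,0,0,0],
    [-2.9,-0.8,0,0,0,0],
  ],
)

```text
t: 7.75
eef_pos: [0.4945, -0.212, 0.1906]
ee_rot: [3.141, -0.0, -2.868]
force: [2.2, 0.4, -0.2]
width: 0.0315
```

Call:
move_arm(
  deltas=[
    [-2,-0.6,0,0,0,0],
    [-2,-0.6,0,0,0,0],
    [-2,-0.6,0,0,0,0],
    [-2,-0.6,0,0,0,0],
    [-2,-0.6,0,0,0,0],
  ],
)

```text
t: 8.17
eef_pos: [0.4849, -0.2149, 0.1907]
ee_rot: [3.142, -0.0, -2.868]
force: [2.0, 0.5, 0.1]
width: 0.0317
```

Call:
move_arm(
  deltas=[
    [-2,-0.6,0,0,0,0],
    [-2,-0.6,0,0,0,0],
    [-2,-0.6,0,0,0,0],
    [-2,-0.6,0,0,0,0],
    [-2,-0.6,0,0,0,0],
  ],
)

```text
t: 8.58
eef_pos: [0.4747, -0.2179, 0.1906]
ee_rot: [3.141, -0.0, -2.868]
force: [0.8, 0.5, 0.3]
width: 0.0314
```

Call:
move_arm(
  deltas=[
    [-2.9,-0.8,0,0,0,0],
    [-2.9,-0.8,0,0,0,0],
    [-2.9,-0.8,0,0,0,0],
    [-2.9,-0.8,0,0,0,0],
    [-2.9,-0.8,0,0,0,0],
  ],
)

```text
t: 9.0
eef_pos: [0.4602, -0.2219, 0.1906]
ee_rot: [3.142, -0.0, -2.868]
force: [1.3, 0.4, 0.3]
width: 0.0314
```

Call:
move_arm(
  deltas=[
    [-2.9,-0.8,0,0,0,0],
    [-2.9,-0.8,0,0,0,0],
    [-2.9,-0.8,0,0,0,0],
    [-2.9,-0.8,0,0,0,0],
    [0,0,0,0,0,0],
  ],
)

```text
t: 9.42
eef_pos: [0.4482, -0.2252, 0.1906]
ee_rot: [3.141, -0.001, -2.868]
force: [-0.9, -0.6, 1.2]
width: 0.0315
```

```bash
python3 - <<'E'
from h import *
np.set_printoptions(precision=4,suppress=True)
s=arm.get_state(); print(s['eef_pos'],s['force'],s['moment'])
im,_=snap('side','s3.png'); t,_=snap('top','t3.png')
a=cv2.resize(im[130:210,220:360],(700,400),interpolation=cv2.INTER_CUBIC)[:,:,::-1]
cv2.imwrite('pics/s3c.png',a)
for c in ('top','side'):
  for n in ('lid_nose','dish_mid','perfume_mid'): print(c,n,[(np.round(r['xy'],1).tolist(),round(r['score'],2)) for r in arm.spot_point(n,c)])
E
```

```text
[ 0.4482 -0.2252  0.1906] [-0.8879 -0.6238  1.1758] [-0.337   0.3766 -0.0294]
top lid_nose [([473.6, 154.1], 0.62), ([220.5, 197.3], 0.53), ([433.4, 249.8], 0.41)]
top dish_mid [([362.5, 184.7], 0.78), ([344.9, 122.1], 0.65)]
top perfume_mid [([361.1, 188.7], 0.57)]
side lid_nose [([266.5, 114.9], 0.8), ([301.6, 178.1], 0.56), ([330.8, 145.4], 0.54), ([262.5, 265.8], 0.29)]
side dish_mid [([384.4, 216.7], 0.93), ([269.3, 177.5], 0.79), ([212.5, 180.7], 0.77), ([262.8, 265.8], 0.36)]
side perfume_mid [([273.7, 170.0], 0.75)]
```

View pics/s3c.png

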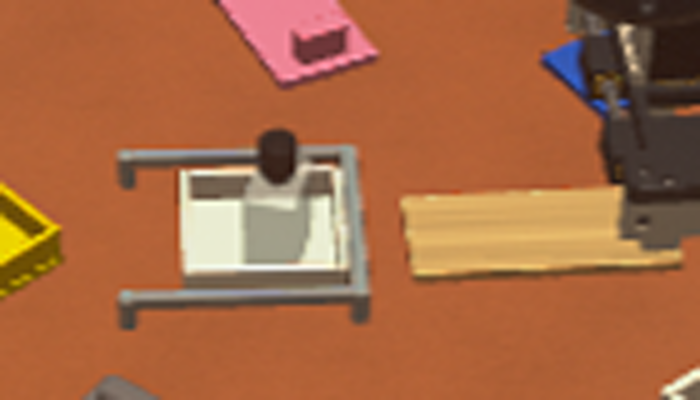

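Step 1 is met: the lid is clear of the rail, and the dish and bottle stand upright. Next I'll lift the lid, swing it to beside the box, and look at the box from there.

Call:
move_arm(
  deltas=[
    [0,0,6,0,0,0],
    [0,0,15,0,0,0],
    [0,0,33,0,0,0],
    [0,0,33,0,0,0],
    [0,0,33,0,0,0],
  ],
  squeeze=55,
)

```text
t: 10.23
eef_pos: [0.4491, -0.2248, 0.3121]
ee_rot: [3.141, 0.0, -2.867]
force: [0.9, 0.5, -1.0]
width: 0.0315
```

Call:
move_arm(
  deltas=[
    [3,15,0,0,0,-2],
    [4.9,30,0,0,0,-2.6],
    [4.9,30,0,0,0,-2.6],
    [4.9,30,0,0,0,-2.6],
    [4.9,30,0,0,0,-2.6],
  ],
)

```text
t: 10.65
eef_pos: [0.4717, -0.0886, 0.3111]
ee_rot: [3.141, 0.001, -3.087]
force: [1.4, -0.7, -2.0]
width: 0.0317
```

Call:
move_arm(
  deltas=[
    [4.9,30,0,0,0,-2.6],
    [4.9,30,0,0,0,-2.6],
    [4.9,30,0,0,0,-2.6],
    [4.9,30,0,0,0,-2.6],
    [4.9,30,0,0,0,-2.6],
  ],
)

```text
t: 11.07
eef_pos: [0.4962, 0.0619, 0.311]
ee_rot: [3.141, 0.001, 2.97]
force: [0.8, -0.8, -1.6]
width: 0.0316
```

Call:
move_arm(
  deltas=[
    [2,15,0,0,0,-1.1],
    [0,0,0,0,0,0],
    [0,0,0,0,0,0],
    [0,0,0,0,0,0],
    [0,0,0,0,0,0],
  ],
)

```text
t: 11.48
eef_pos: [0.4979, 0.0744, 0.3106]
ee_rot: [3.142, -0.0, 2.953]
force: [-0.2, 0.4, -1.4]
width: 0.0314
```

```bash
python3 - <<'E'
from h import *
np.set_printoptions(precision=4,suppress=True)
im,s=snap('wrist','w4.png'); print(s['t'],s['eef_pos'],np.degrees(s['ee_rot']),s['force'])
for n,z in [('box_slot',.045),('box_bridge',0.0555),('lid_pull',.1)]:
    for r in arm.spot_point(n,'wrist')[:3]: print(n,np.round(r['xy'],1),r['score'],atz('wrist',r['xy'],z,s))
snap('side','s4.png')
E
```

```text
11.4833 [0.4979 0.0744 0.3106] [179.997   -0.0075 169.1771] [-0.2232  0.4329 -1.4179]
```

View pics/w4.png

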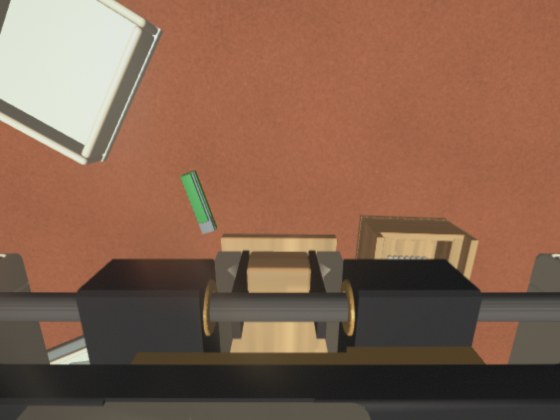

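The lid is held level and square in the grip. The box's near end shows at right, with its bottom edge from (360,217) to (445,219). I'll crop that end.

```bash
python3 - <<'E'
import cv2
im=cv2.imread('pics/w4.png')
a=cv2.resize(im[205:285,340:500],(800,400),interpolation=cv2.INTER_CUBIC)
b=cv2.imread('pics/s4.png'); b=cv2.resize(b[160:320,200:420],(275*1,200),interpolation=cv2.INTER_CUBIC)
import numpy as np
o=np.zeros((600,800,3),np.uint8); o[:400]=a; o[400:,:275]=b
t=cv2.imread('pics/t1.png')[150:330,170:310]; o[400:580,300:440]=t; cv2.imwrite('pics/w4c.png',o)
E
```

```text
(no output)
```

View pics/w4c.png

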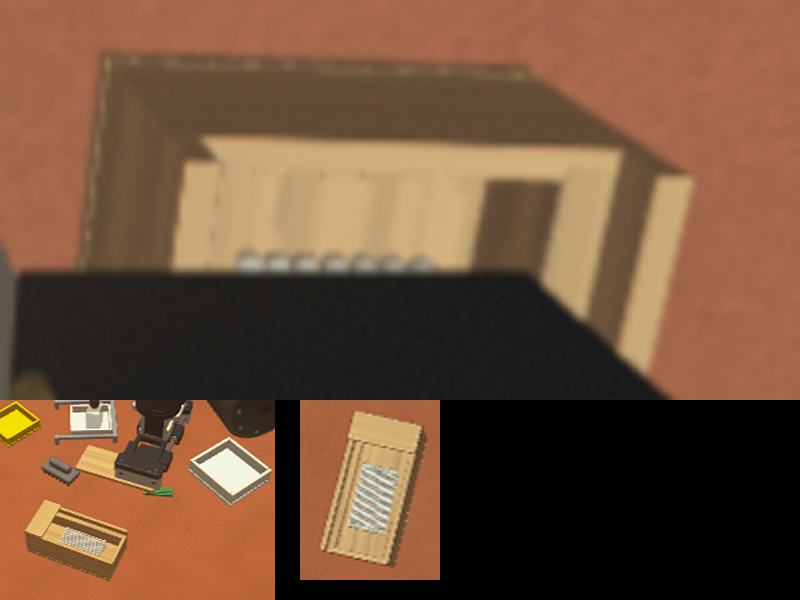

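```bash
python3 - <<'E'
from h import *
np.set_printoptions(precision=4,suppress=True)
s=arm.get_state(); f=lambda x,y,z:atz('wrist',(340+x/5,205+y/5),z,s)
def rep(n,a,b):
    v=b-a; print(n,(a+b)/2,'w',np.linalg.norm(v)*1e3,'yaw',np.degrees(np.arctan2(-v[0],v[1])))
rep('bottom',f(107,55,0),f(528,68,0))
rep('walltop outer',f(188,160,.056),f(692,177,.056))
rep('walltop inner',f(217,162,.056),f(655,175,.056))
a,b=f(692,177,.056),f(645,370,.056); v=b-a; print('right wall yaw',np.degrees(np.arctan2(v[1],v[0])))
a,b=f(655,175,.056),f(622,355,.056); v=b-a; print('right wall inner yaw',np.degrees(np.arctan2(v[1],v[0])))
a,b=f(188,160,.056),f(174,265,.056); v=b-a; print('left wall yaw',np.degrees(np.arctan2(v[1],v[0])))
E
```

```text
bottom [0.5369 0.1883 0.    ] w 80.68822464166307 yaw -12.73400060670848
walltop outer [0.5358 0.1869 0.056 ] w 79.8752257339711 yaw -12.969097661096098
walltop inner [0.5356 0.1863 0.056 ] w 69.35571072888689 yaw -12.722764476397723
right wall yaw -13.268509488996578
right wall inner yaw -10.45086328470911
left wall yaw -12.75133628479339
```

Call:
move_arm(
  deltas=[
    [21,-5,0,0,0,0],
    [21,-5,0,0,0,0],
    [21,-5,0,0,0,0],
    [21,-5,0,0,0,0],
    [21,-5,0,0,0,0],
  ],
)

```text
t: 12.15
eef_pos: [0.6041, 0.0493, 0.3106]
ee_rot: [3.142, -0.0, 2.953]
force: [-1.9, 0.3, -0.6]
width: 0.0314
```

Call:
move_arm(
  deltas=[
    [0,0,0,0,0,0],
    [0,0,0,0,0,0],
    [0,0,0,0,0,0],
    [0,0,0,0,0,0],
    [0,0,0,0,0,0],
  ],
)

```text
t: 12.57
eef_pos: [0.6024, 0.0501, 0.3109]
ee_rot: [3.141, 0.0, 2.953]
force: [-1.2, -0.1, -1.6]
width: 0.0311
```

```bash
python3 - <<'E'
from h import *
np.set_printoptions(precision=4,suppress=True)
im,s=snap('wrist','w5.png'); print(s['t'],s['eef_pos'],np.degrees(s['ee_rot']),s['force'])
cv2.imwrite('pics/w5c.png',cv2.resize(im[40:280,280:560],(700,600),interpolation=cv2.INTER_CUBIC)[:,:,::-1])
for n,z in [('box_slot',.045),('box_bridge',0.0555)]:
    for r in arm.spot_point(n,'wrist')[:3]: print(n,np.round(r['xy'],1),r['score'],atz('wrist',r['xy'],z,s))
E
```

```text
12.5667 [0.6024 0.0501 0.3109] [179.9906   0.003  169.2166] [-1.1922 -0.107  -1.5699]
box_slot [424.2 206.2] 0.87 [0.6168 0.1656 0.045 ]
box_bridge [425.  269.5] 0.72 [0.667  0.159  0.0555]
box_bridge [ 50.7 251.6] 0.7 [ 0.595  -0.134   0.0555]
```

View pics/w5c.png

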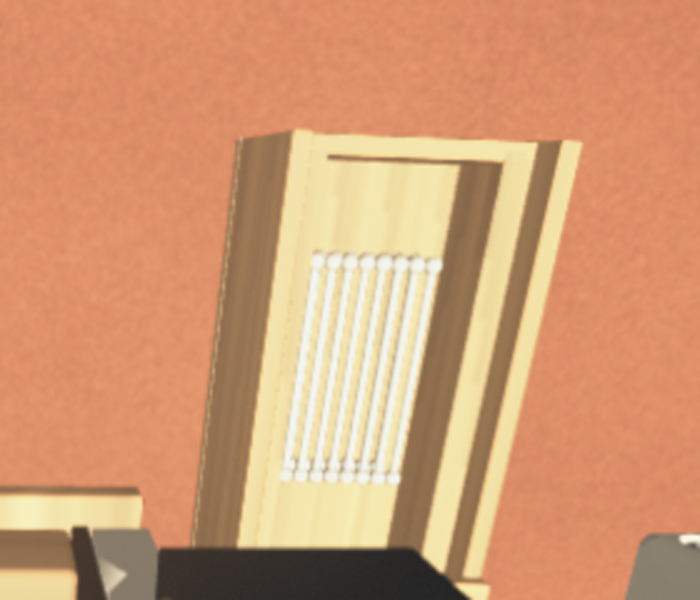

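```bash
python3 - <<'E'
from h import *
np.set_printoptions(precision=4,suppress=True)
s=arm.get_state(); f=lambda x,y,z:atz('wrist',(280+x/2.5,40+y/2.5),z,s)
def rep(n,a,b):
    v=b-a; print(n,(a+b)/2,'w',np.linalg.norm(v)*1e3,'yaw',np.degrees(np.arctan2(-v[0],v[1])),np.degrees(np.arctan2(v[1],v[0])))
rep('near outer',f(295,131,.056),f(581,143,.056))
rep('near inner',f(312,133,.056),f(563,142,.056))
rep('left outer',f(295,131,.056),f(237,548,.056))
rep('right outer',f(581,143,.056),f(484,580,.056))
rep('right inner',f(563,142,.056),f(464,578,.056))
rep('left bottom',f(239,139,0),f(193,545,0))
E
```

```text
near outer [0.5365 0.187  0.056 ] w 79.7057707540809 yaw -12.909838691252999 77.090161308747
near inner [0.5366 0.1868 0.056 ] w 69.88165060169179 yaw -12.586227972334626 77.41377202766537
left outer [0.5889 0.134  0.056 ] w 125.89647615386274 yaw -103.01846049027229 -13.018460490272284
right outer [0.6111 0.2118 0.056 ] w 134.43867444161157 yaw -102.03155189643202 -12.031551896432024
right inner [0.6095 0.2062 0.056 ] w 133.99287016724963 yaw -102.72400661227321 -12.724006612273211
left bottom [0.6015 0.1324 0.    ] w 151.9292391947559 yaw -102.59963616360304 -12.59963616360303
```

The wrist views agree: the box's near end is centred at (0.5365, 0.187) with yaw −12.6°. I'll move the lid above the slot with its nose at about +40 mm.

Call:
move_arm(
  deltas=[
    [-15.5,27.9,0,0,0,-0.4],
    [-15.5,27.9,0,0,0,-0.4],
    [-15.5,27.9,0,0,0,-0.4],
    [-15.5,27.9,0,0,0,-0.3],
    [-15.5,27.9,0,0,0,-0.3],
  ],
)

```text
t: 13.13
eef_pos: [0.5245, 0.1906, 0.311]
ee_rot: [3.141, 0.0, 2.921]
force: [0.7, 0.6, -1.2]
width: 0.0313
```

Call:
move_arm(
  deltas=[
    [0,0,-9,0,0,0],
    [0,0,-9,0,0,0],
    [0,0,-9,0,0,0],
    [0,0,-9,0,0,0],
    [0,0,-9,0,0,0],
  ],
)

```text
t: 13.55
eef_pos: [0.5258, 0.1885, 0.2645]
ee_rot: [-3.141, -0.0, 2.92]
force: [0.1, 0.2, -1.4]
width: 0.0315
```

Call:
move_arm(
  deltas=[
    [0,0,0,0,0,0],
    [0,0,0,0,0,0],
    [0,0,0,0,0,0],
    [0,0,0,0,0,0],
    [0,0,0,0,0,0],
  ],
)

```text
t: 13.97
eef_pos: [0.5258, 0.1894, 0.2661]
ee_rot: [3.141, 0.001, 2.921]
force: [-0.3, -0.5, -1.0]
width: 0.0315
```

```bash
python3 - <<'E'
from h import *
np.set_printoptions(precision=4,suppress=True)
im,s=snap('wrist','w6.png'); print(s['t'],s['eef_pos'],np.degrees(s['ee_rot']),s['force'])
a=cv2.resize(im[180:300,180:380],(800,480),interpolation=cv2.INTER_CUBIC)[:,:,::-1]
sd,_=snap('side','s6.png'); tp,_=snap('top','t6.png')
b=cv2.resize(sd[210:330,190:330],(560,480),interpolation=cv2.INTER_CUBIC)[:,:,::-1]
cv2.imwrite('pics/w6c.png',cv2.resize(np.hstack([a,b]),(800,282)))
E
```

```text
13.9667 [0.5258 0.1894 0.2661] [179.9604   0.0351 167.3801] [-0.2722 -0.5267 -1.019 ]
```

View pics/w6c.png

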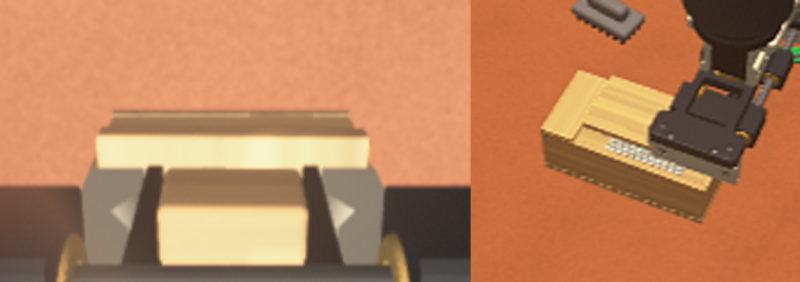

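The lid (columns 97–369 of the crop) is centred over the box end (113–350) and parallel to it. I'll lower it until I feel contact.

Call:
move_arm(
  deltas=[
    [0,0,-6,0,0,0],
    [0,0,-6,0,0,0],
    [0,0,-6,0,0,0],
    [0,0,-4,0,0,0],
    [0,0,-2,0,0,0],
  ],
)

```text
t: 14.53
eef_pos: [0.5253, 0.1893, 0.2405]
ee_rot: [-3.14, -0.001, 2.922]
force: [-0.5, 1.0, -1.7]
width: 0.0316
```

Call:
move_arm(
  deltas=[
    [0,0,-1,0,0,0],
    [0,0,-1,0,0,0],
    [0,0,-0.5,0,0,0],
    [0,0,-0.5,0,0,0],
    [0,0,0,0,0,0],
  ],
)

```text
t: 14.95
eef_pos: [0.5256, 0.1895, 0.2388]
ee_rot: [3.141, 0.0, 2.922]
force: [0.1, -0.2, -2.2]
width: 0.031
```

Call:
move_arm(
  deltas=[
    [0,0,-0.5,0,0,0],
    [0,0,-0.5,0,0,0],
    [0,0,-0.5,0,0,0],
    [0,0,0,0,0,0],
    [0,0,0,0,0,0],
  ],
)

```text
t: 15.37
eef_pos: [0.5256, 0.1895, 0.2371]
ee_rot: [-3.142, -0.0, 2.922]
force: [0.1, 0.3, -2.0]
width: 0.0314
```

Call:
move_arm(
  deltas=[
    [0,0,-0.5,0,0,0],
    [0,0,-0.5,0,0,0],
    [0,0,0,0,0,0],
    [0,0,0,0,0,0],
    [0,0,0,0,0,0],
  ],
)

```text
t: 15.78
eef_pos: [0.5256, 0.1894, 0.2362]
ee_rot: [3.142, -0.0, 2.922]
force: [0.3, 0.2, -1.7]
width: 0.0314
```

Call:
move_arm(
  deltas=[
    [0,0,-0.5,0,0,0],
    [0,0,-0.5,0,0,0],
    [0,0,0,0,0,0],
    [0,0,0,0,0,0],
    [0,0,0,0,0,0],
  ],
)

```text
t: 16.2
eef_pos: [0.5256, 0.1895, 0.2356]
ee_rot: [3.141, 0.0, 2.922]
force: [-3.4, -0.4, 5.8]
width: 0.0315
```

Call:
move_arm(
  deltas=[
    [0,0,-0.4,0,0,0],
    [0,0,-0.4,0,0,0],
    [0,0,0,0,0,0],
    [0,0,0,0,0,0],
    [0,0,0,0,0,0],
  ],
)

```text
t: 16.62
eef_pos: [0.5255, 0.1895, 0.2356]
ee_rot: [3.141, 0.001, 2.922]
force: [-5.8, -1.5, 13.0]
width: 0.0312
```

Contact came at 0.2356, as predicted. I'll ease the load off and slide towards the bridge.

Call:
move_arm(
  deltas=[
    [0,0,0.4,0,0,0],
    [0,0,0.4,0,0,0],
    [0,0,0,0,0,0],
    [0,0,0,0,0,0],
    [0,0,0,0,0,0],
  ],
)

```text
t: 17.03
eef_pos: [0.5256, 0.1895, 0.2356]
ee_rot: [3.141, 0.0, 2.922]
force: [-3.1, -0.5, 7.7]
width: 0.0315
```

Call:
move_arm(
  deltas=[
    [1,-0.2,0,0,0,0],
    [1,-0.2,0,0,0,0],
    [1,-0.2,0,0,0,0],
    [1,-0.3,0,0,0,0],
    [1,-0.2,0,0,0,0],
  ],
)

```text
t: 17.45
eef_pos: [0.5303, 0.1885, 0.2356]
ee_rot: [3.141, -0.0, 2.922]
force: [-6.7, 1.6, 9.6]
width: 0.0317
```

Call:
move_arm(
  deltas=[
    [0,0,0.4,0,0,0],
    [0,0,0.4,0,0,0],
    [0,0,0,0,0,0],
    [0,0,0,0,0,0],
    [0,0,0,0,0,0],
  ],
)

```text
t: 17.87
eef_pos: [0.5306, 0.1883, 0.2357]
ee_rot: [-3.141, -0.0, 2.922]
force: [0.8, 0.1, -1.8]
width: 0.0313
```

Call:
move_arm(
  deltas=[
    [1,-0.2,0,0,0,0],
    [1,-0.2,0,0,0,0],
    [1,-0.2,0,0,0,0],
    [0,0,0,0,0,0],
    [0,0,0,0,0,0],
  ],
)

```text
t: 18.28
eef_pos: [0.5337, 0.1877, 0.2359]
ee_rot: [3.142, 0.0, 2.921]
force: [-0.1, -0.6, -0.6]
width: 0.0316
```

Call:
move_arm(
  deltas=[
    [1,-0.2,0,0,0,0],
    [1,-0.2,0,0,0,0],
    [1,-0.2,0,0,0,0],
    [1,-0.3,0,0,0,0],
    [0,0,0,0,0,0],
  ],
)

```text
t: 18.7
eef_pos: [0.5378, 0.1868, 0.236]
ee_rot: [3.142, 0.0, 2.922]
force: [0.1, 0.2, -1.7]
width: 0.0313
```

Call:
move_arm(
  deltas=[
    [0.5,-0.1,0,0,0,0],
    [0.5,-0.1,0,0,0,0],
    [0.5,-0.1,0,0,0,0],
    [0,0,0,0,0,0],
    [0,0,0,0,0,0],
  ],
)

```text
t: 19.12
eef_pos: [0.5391, 0.1866, 0.236]
ee_rot: [3.142, 0.0, 2.922]
force: [0.7, -0.2, -1.4]
width: 0.0313
```

Call:
move_arm(
  deltas=[
    [0.4,-0.1,0,0,0,0],
    [0.3,-0.1,0,0,0,0],
    [0.3,0,0,0,0,0],
    [0,0,0,0,0,0],
    [0,0,0,0,0,0],
  ],
)

```text
t: 19.53
eef_pos: [0.5401, 0.1863, 0.236]
ee_rot: [-3.142, 0.0, 2.922]
force: [0.3, -1.0, -0.3]
width: 0.0315
```

Call:
move_arm(
  deltas=[
    [0.4,-0.1,0,0,0,0],
    [0.3,-0.1,0,0,0,0],
    [0.3,0,0,0,0,0],
    [0,0,0,0,0,0],
    [0,0,0,0,0,0],
  ],
)

```text
t: 19.95
eef_pos: [0.5411, 0.1862, 0.236]
ee_rot: [3.142, 0.0, 2.922]
force: [-0.2, 0.3, -0.3]
width: 0.0311
```

Call:
move_arm(
  deltas=[
    [0.4,-0.1,0,0,0,0],
    [0.3,-0.1,0,0,0,0],
    [0.3,-0.1,0,0,0,0],
    [0,0,0,0,0,0],
    [0,0,0,0,0,0],
  ],
)

```text
t: 20.37
eef_pos: [0.5421, 0.1859, 0.236]
ee_rot: [3.142, 0.0, 2.922]
force: [-0.6, -0.2, -0.8]
width: 0.0313
```

Call:
move_arm(
  deltas=[
    [0.4,-0.1,0,0,0,0],
    [0.3,-0.1,0,0,0,0],
    [0.3,0,0,0,0,0],
    [0,0,0,0,0,0],
    [0,0,0,0,0,0],
  ],
)

```text
t: 20.78
eef_pos: [0.5431, 0.1856, 0.236]
ee_rot: [-3.142, 0.0, 2.922]
force: [0.3, 0.4, -0.8]
width: 0.0317
```

Call:
move_arm(
  deltas=[
    [0.4,-0.1,0,0,0,0],
    [0.3,-0.1,0,0,0,0],
    [0.3,-0.1,0,0,0,0],
    [0,0,0,0,0,0],
    [0,0,0,0,0,0],
  ],
)

```text
t: 21.2
eef_pos: [0.5441, 0.1853, 0.236]
ee_rot: [3.142, 0.0, 2.922]
force: [-0.0, -0.0, -0.8]
width: 0.0313
```

Call:
move_arm(
  deltas=[
    [0.4,-0.1,0,0,0,0],
    [0.3,-0.1,0,0,0,0],
    [0.3,0,0,0,0,0],
    [0,0,0,0,0,0],
    [0,0,0,0,0,0],
  ],
)

```text
t: 21.62
eef_pos: [0.5451, 0.1851, 0.2359]
ee_rot: [-3.142, 0.0, 2.922]
force: [-0.3, 0.1, -0.7]
width: 0.0312
```

Call:
move_arm(
  deltas=[
    [0.4,-0.1,0,0,0,0],
    [0.3,-0.1,0,0,0,0],
    [0.3,-0.1,0,0,0,0],
    [0,0,0,0,0,0],
    [0,0,0,0,0,0],
  ],
)

```text
t: 22.03
eef_pos: [0.5461, 0.1848, 0.236]
ee_rot: [3.142, 0.0, 2.922]
force: [0.6, -0.1, -1.5]
width: 0.0313
```

Call:
move_arm(
  deltas=[
    [0.4,-0.1,0,0,0,0],
    [0.3,-0.1,0,0,0,0],
    [0.3,0,0,0,0,0],
    [0,0,0,0,0,0],
    [0,0,0,0,0,0],
  ],
)

```text
t: 22.45
eef_pos: [0.547, 0.1846, 0.2359]
ee_rot: [-3.141, -0.0, 2.922]
force: [-1.1, -0.4, -1.2]
width: 0.0313
```

Call:
move_arm(
  deltas=[
    [0.4,-0.1,0,0,0,0],
    [0.3,-0.1,0,0,0,0],
    [0.3,-0.1,0,0,0,0],
    [0,0,0,0,0,0],
    [0,0,0,0,0,0],
  ],
)

```text
t: 22.87
eef_pos: [0.5478, 0.1843, 0.2358]
ee_rot: [-3.141, -0.001, 2.922]
force: [-3.7, 1.5, -0.3]
width: 0.0311
```

Call:
move_arm(
  deltas=[
    [0.3,-0.1,0,0,0,0],
    [0.3,-0.1,0,0,0,0],
    [0,0,0,0,0,0],
    [0,0,0,0,0,0],
    [0,0,0,0,0,0],
  ],
)

```text
t: 23.28
eef_pos: [0.5483, 0.1841, 0.2358]
ee_rot: [-3.141, -0.001, 2.922]
force: [-5.5, 1.9, 0.5]
width: 0.0318
```

```bash
python3 - <<'E'
from h import *
np.set_printoptions(precision=4,suppress=True)
s=arm.get_state(); print(s['eef_pos'],s['force'],s['moment'])
im,s=snap('wrist','w7.png'); s=arm.get_state(); print(s['force'])
b=np.array([.9759,-.2181]); print('nose x',(s['eef_pos'][:2]-[.6185,.1687])@b+.136,'force along',s['force'][:2]@b)
E
```

```text
[0.5483 0.1841 0.2358] [-5.4885  1.9114  0.5315] [0.6531 1.8808 0.0624]
[-5.265   2.0883  0.1107]
nose x 0.0641581022991076 force along -5.5936061664705266
```

The force along the slot is 5.6 N, rising at about 3.5 N/mm, so the lid is on the bumper. I'll ease back about 1 mm and release gently.

Call:
move_arm(
  deltas=[
    [-0.4,0.1,0,0,0,0],
    [-0.4,0.1,0,0,0,0],
    [-0.2,0,0,0,0,0],
    [0,0,0,0,0,0],
    [0,0,0,0,0,0],
  ],
)

```text
t: 23.75
eef_pos: [0.5477, 0.1843, 0.236]
ee_rot: [-3.142, 0.0, 2.922]
force: [-3.3, 0.3, -0.5]
width: 0.0315
```

Call:
move_arm(
  deltas=[
    [0,0,0,0,0,0],
    [0,0,0,0,0,0],
    [0,0,0,0,0,0],
    [0,0,0,0,0,0],
    [0,0,0,0,0,0],
  ],
  squeeze=5,
)

```text
t: 24.17
eef_pos: [0.5477, 0.1843, 0.236]
ee_rot: [-3.142, -0.0, 2.921]
force: [-3.8, -0.4, -1.1]
width: 0.032
```

Call:
move_arm(
  deltas=[
    [0,0,0,0,0,0],
    [0,0,0,0,0,0],
    [0,0,0,0,0,0],
    [0,0,0,0,0,0],
    [0,0,0,0,0,0],
  ],
  claw=100,
)

```text
t: 24.58
eef_pos: [0.5479, 0.1844, 0.2362]
ee_rot: [3.141, 0.001, 2.922]
force: [-0.3, 0.2, 0.3]
width: 0.0527
```

Call:
move_arm(
  deltas=[
    [0,0,0,0,0,0],
    [0,0,0,0,0,0],
    [0,0,0,0,0,0],
    [0,0,0,0,0,0],
    [0,0,0,0,0,0],
  ],
)

```text
t: 25.0
eef_pos: [0.5477, 0.1844, 0.236]
ee_rot: [3.142, 0.0, 2.922]
force: [0.5, 0.7, -0.1]
width: 0.0533
```

Call:
move_arm(
  deltas=[
    [0,0,5,0,0,0],
    [0,0,10,0,0,0],
    [0,0,15,0,0,0],
    [0,0,25,0,0,0],
    [0,0,30,0,0,0],
  ],
)

```text
t: 25.42
eef_pos: [0.5472, 0.184, 0.3215]
ee_rot: [-3.14, -0.002, 2.921]
force: [-0.2, -0.1, 0.1]
width: 0.0534
```

Call:
move_arm(
  deltas=[
    [-10,-15,5,0,0,0],
    [-10,-15,5,0,0,0],
    [-10,-15,0,0,0,0],
    [-10,-15,0,0,0,0],
    [0,0,0,0,0,0],
  ],
)

```text
t: 25.83
eef_pos: [0.5059, 0.1223, 0.3323]
ee_rot: [3.141, 0.0, 2.921]
force: [0.4, 0.3, -0.5]
width: 0.0532
```

```bash
python3 - <<'E'
from h import *
np.set_printoptions(precision=4,suppress=True)
im,s=snap('wrist','w8.png'); sd,_=snap('side','s8.png'); print(s['t'],s['eef_pos'],s['force'])
for n,z in [('lid_pull',.063),('box_slot',.045)]:
    for r in arm.spot_point(n,'wrist')[:3]: print(n,np.round(r['xy'],1),r['score'],atz('wrist',r['xy'],z,s))
b=np.array([.9759,-.2181]); print('expect pull',np.array([.6185,.1687])-(.136-.0635)*b)
a=cv2.resize(im[130:300,250:450],(400,340)); c=cv2.resize(sd[130:330,190:390],(400,400)); o=np.zeros((400,800,3),np.uint8); o[:340,:400]=a;o[:,400:]=c
cv2.imwrite('pics/f8.png',o[:,:,::-1])
E
```

```text
25.8333 [0.5059 0.1223 0.3323] [ 0.3829  0.2509 -0.5223]
lid_pull [365.1 244.9] 0.75 [0.5485 0.1873 0.063 ]
expect pull [0.5477 0.1845]
```

View pics/f8.png

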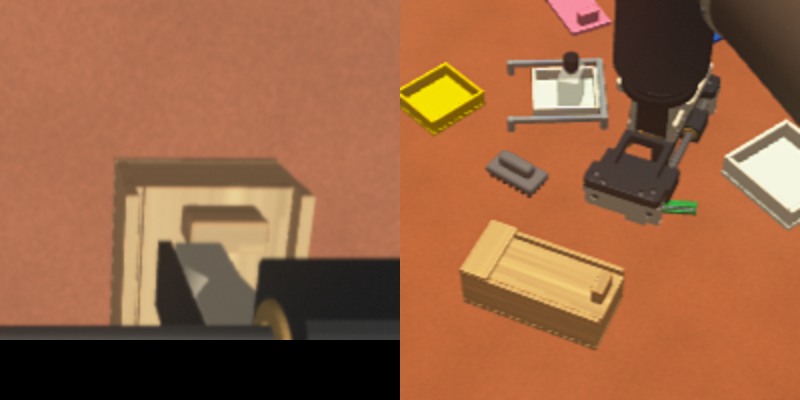

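The final pictures show the lid flat in the slot with its nose under the bridge and its pull free. The dish and bottle stand upright behind the bar, and the gripper is clear of everything.

```bash
python3 -c "
from station import arm
print(arm.job_done(), arm.get_state()['t'])"
```

```text
the job is handed in; nothing more can be done
the job is handed in; nothing more can be done
```

The lid is in the box with its nose against the bumper, and I handed the job in at about 26 s of the 64 s allowed; no verdict is reported.

- **Drawing out:** I gripped the lid by its pull and drew it about 120 mm from under the dish; the highest force I read was about 7 N. Afterwards the dish sat behind the bar with the bottle upright in it.
- **Laying it in the slot:** The lid touched the strips at the expected height. Contact briefly rose to 13 N downward, so I eased it off before sliding.
- **Pressing the bumper:** I felt the bumper with the nose about 63 mm past the box centre. I pushed to about 5.6 N and held it, then eased back to about 3.5 N and released.
- **Last checks:**
  - The wrist camera puts the pull within 1 mm, along the slot, of where I released it.
  - Its sideways reading was about 3 mm off. I put that down to the detector, since the lid looks centred between the walls.
  - The last pictures show the dish and bottle upright, the brush in place and the robot clear of everything.
  - I did not check the jar in the last picture. The clipper was partly hidden by the gripper.
- **Disagreement:** The first top-view estimate of the box was about 2° and 5 mm off the two wrist views. I used the wrist views.

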